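# Line up a pantry order in the corner guide

### The arm

A 7-joint arm with a two-finger parallel gripper is mounted at the origin on the work surface. World frame = base frame: x ahead of the robot, y to its left, z up, the work surface at z = 0. Lengths are in m, angles in rad, forces in N, time in s.
With the tool pointing down it reaches from about 0.425 to 0.925 m from the base axis. Payload 6.8 kg.
Tool frame: the origin (TCP) lies at the very end of the fingers, on their centre line; the grasp point (between the pads) lies 19 mm behind it; z points along the fingers, y is the line along which they close (so a half turn about z gives the same grasp; the last joint's range is limited). The gripper opens to 85 mm and grips with 20 to 120 N. Pads are 22 mm wide; open, the fingers measure 114 mm over their backs; the gripper's body (76 mm by 85 mm) begins 54 mm behind the grasp point. The pads swing forward as they close: fully open they stand 13 mm farther back than shut.
Start: joints at [-1.302, 0.477, 0.022, 1.555, -0.011, 1.109, -0.083], TCP at [0.248, 0.628, 0.231] pointing down, gripper open.
Joint ranges: [-2.96, 2.96], [-0.34, 2.1], [-1.41, 1.46], [0.24, 2.44], [-1.37, 4.51], [0.17, 1.92], [-2.96, 2.96]. Speed limits (rad/s): [2.39, 2.39, 3.14, 3.14, 3.14, 3.14, 3.14].

### API

Orientations are given as a unit quaternion [w, x, y, z].
In Python, from station import bot gives the robot as it stands. The module is installed in compiled form; this text tells all that it offers.
- The arm moves only by the shell command python3 -m jog 'ROWS' [OPENING] [FORCE]. ROWS is JSON, a list of rows, each a list of 4 numbers: the shift along the tool's x, y, z in cm, then the turn about the tool's z in rad. In form: [[x, y, z, spin], ...]. A call has 1 to 20 rows; each row is the pose to reach, as a shift and turn from the pose commanded when the call began, along the tool's axes at that moment; what a row does not reach only later rows make up. A row lasts 1/12 s, in which the tool goes at most 41.7 mm and 7.16 degrees, less where a joint would pass 70% of its speed; a pose out of reach is approached as far as the arm can. A call with a gripper value outside its range is refused whole. OPENING is the closure, from -1 (fully open) to 1 (shut), set as the call begins (- or left out, the last holds). The fingers move at their own pace and stop on an object; FORCE is the grip in N (left out, the last holds). Time passes only in rows, so rows that repeat a pose let the fingers close. It gives the time, the measured TCP pose, the force, the opening and the grip force at its end, in the units of the state.
- bot.get_obs(): the state, without advancing time (a new reading comes with each control period).
- bot.read_camera(name): name is "scene" or "top"; returns a dict with "pixels" (480x640x3 uint8, red, green, blue), "depth" (480x640 float32, m along the optical axis (not along the pixel's ray), 0 where there is no reading), "fovy" (degrees; the focal length in pixels is half the picture's height over the tangent of half this angle, whatever the lens; pixels are square), "cx", "cy" (the principal point, pixels), "pose" (4x4, takes a point from camera to world coordinates). Camera axes: x right, y down, z forward; pixel columns grow to the right and rows downward; lengths in m; the calibration is good to about 2 mm. A picture is of the moment at which its call begins.
- bot.hand_in(): hands the job in; it is judged then, once.
The state is a dict: "t": time; "q": joint angles; "joint_vel": joint speeds; "joint_torque": joint torques, N m; "eef_pos": TCP position; "tool_rot": TCP orientation; "contact_force": force on the tool from outside, world axes, zero at the start; "torque": the same for the moment, N m; "gripper_width": opening from 0.0 (shut) to 1.0 (fully open); "grasp_force": force on a finger pad.
Only numpy, scipy, OpenCV 4.12 (cv2) and the standard library are available. Lean on these libraries where they do the work, as an engineer would, in place of code of your own. Each camera call takes 0.05 s, during which the arm holds its last target. There are 200 camera calls.

### The job

Line up this order on the packing table: push the blue pasta carton into the corner of the white-painted wooden guide, its long side flush against the long rail and its end against the short rail, and push the low red tin up against both the long rail and the carton's free end. Only push them along the table, never lift or tip either, and leave the two tall cans and the jar where they stand. Finish with the hand clear.

Things in the scene. Friction and masses are not known exactly. Their poses are not given: they have to be found in the camera images.
- guide: fixed L of two white-painted wooden rails, 22 mm thick, 30 mm high. Origin: the L's inner corner, at table level. Long rail: inner face at its x = 0, 320 mm along -y from the corner. Short rail: inner face at its y = 0, 90 mm along -x from the corner, at the left end seen from the robot. The goods go on the -x, -y side. +x points roughly away from the robot, turned up to 10 degrees either way.
- carton: pasta carton lying flat, blue with a yellow and a white panel on top: 90 mm along its x, 200 mm along its y, 45 mm high, 0.3 to 0.65 kg. Origin at the centre of its underside. Starts up to 17 degrees askew, its +y roughly to the robot's left. Belongs with its +x side on the long rail and its +y end on the short rail.
- tin: wide low tin standing upright, red with a white band and a metal top: 88 mm across, 60 mm high, 0.28 to 0.56 kg. Origin at the centre of its underside. It slides on the table when pushed low down.
- soup_can: tall can with a green label, 66 mm across, 100 mm high, loose; origin at the centre of its underside; to be left alone
- sauce_jar: amber glass jar with a red cap, 64 mm across, 115 mm high, loose; origin at the centre of its underside; to be left alone
- bean_can: tall can with an orange label, 66 mm across, 100 mm high, loose; origin at the centre of its underside; to be left alone

How it is judged:
At the end, for the whole second after the job is handed in: The carton lies flat with its long side within 5 mm of the long rail and its end within 6 mm of the short rail, square to within 0.05 rad; the tin stands upright within 6 mm of the long rail and within about 9 mm of where it touches the carton's free end when that is home; both at rest on the table (x of carton in the frame of guide between -0.05 and -0.04 m and y of carton in the frame of guide between -0.106 and -0.094 m and angle between the y axis of carton and the y axis of guide, either way round below 0.05 rad and x of tin in the frame of guide between -0.05 and -0.038 m and y of tin in the frame of guide between -0.253 and -0.236 m and height (world z) of each of carton, tin below 0.005 m and angle between each of carton, tin's own z axis and vertical below 0.05 rad and linear speed of each of carton, tin below 0.02 m/s).
It fails at once if the carton is lifted off the table or tipped (height (world z) of carton above 0.015 m or angle between carton's own z axis and vertical above 0.2 rad).
It fails at once if the tin is lifted off the table or tipped (height (world z) of tin above 0.015 m or angle between tin's own z axis and vertical above 0.2 rad).
It fails at once if the soup can is moved more than 20 mm or tipped (distance of soup_can from where it was at the start of the episode above 0.02 m or angle between soup_can's own z axis and vertical above 0.2 rad).
It fails at once if the sauce jar is moved more than 20 mm or tipped (distance of sauce_jar from where it was at the start of the episode above 0.02 m or angle between sauce_jar's own z axis and vertical above 0.2 rad).
It fails at once if the bean can is moved more than 20 mm or tipped (distance of bean_can from where it was at the start of the episode above 0.02 m or angle between bean_can's own z axis and vertical above 0.2 rad).
It also fails if it takes over 64 s, if anything falls off the work surface, if the arm or the gripper's body presses on something with over 40 N, if the wrist force passes 120 N, or if a joint passes its speed limit or range.

## Working session

There is one attempt and no reset: what is moved stays moved. The work goes in short steps, Python scripts to look and compute and a shell command to move; the robot and the scene stay as the last step left them, time stands still between calls to the robot, and variables do not carry over. Pictures are saved under pics/ and viewed, at most 10 in all, crops included, and the job is handed in when it is done.

```bash
mkdir -p pics; python3 - <<'E'
from station import bot
import cv2,numpy as np
o=bot.get_obs();print(o['t'],o['eef_pos'],o['tool_rot'],o['gripper_width'])
for n in("scene","top"):
    c=bot.read_camera(n);np.savez(f'{n}0.npz',**c)
    cv2.imwrite(f'pics/{n}0.png',c['pixels'][:,:,::-1]);print(n,c['fovy'],c['cx'],c['cy'],np.round(c['pose'],3).tolist())
E
```

```text
0.0 [0.24815253 0.62711947 0.23035568] [-1.04651794e-04  1.87260168e-01  9.82309961e-01 -8.70820847e-04] 0.9987752222106463
scene 51.38934410485609 317.14987773716814 238.25337024552985 [[-0.5, 0.64, -0.584, 1.225], [0.866, 0.371, -0.335, 0.361], [0.002, -0.673, -0.739, 0.828], [0.0, 0.0, 0.0, 1.0]]
top 47.76010816380311 323.88477521828844 242.22119326315033 [[0.021, -0.999, 0.03, 0.521], [-1.0, -0.021, -0.007, -0.014], [0.008, -0.03, -1.0, 1.4], [0.0, 0.0, 0.0, 1.0]]
```

View pics/top0.png

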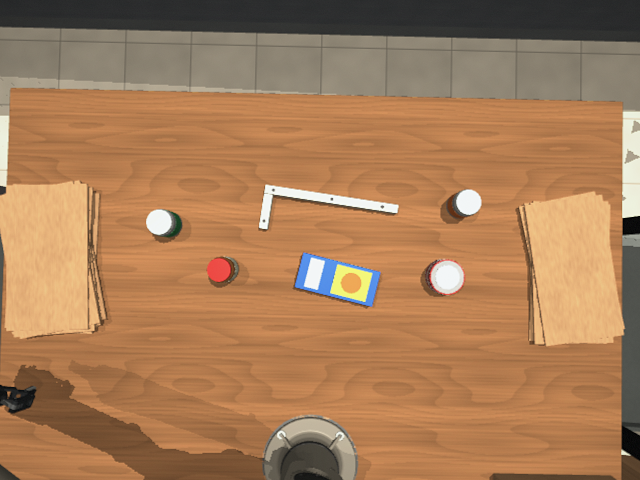

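View pics/scene0.png

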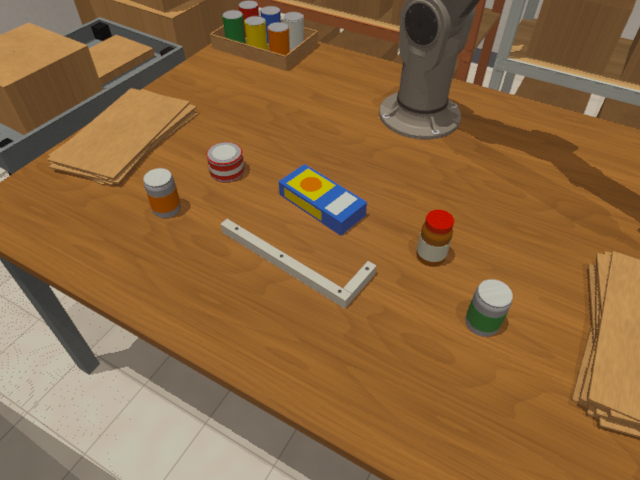

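Top view: the guide's corner is near (270,190), with the long rail to (398,209) and the short rail to (263,228). The carton is centred near (338,279), the tin at (445,277), the jar at (222,270), the soup can at (163,223) and the bean can at (466,203).

```bash
cat > h.py <<'E'
import numpy as np,cv2
from station import bot
def ray(c,uv,z):
    uv=np.atleast_2d(uv).astype(float);f=240/np.tan(np.radians(c['fovy']/2));P=c['pose']
    d=np.c_[(uv-[c['cx'],c['cy']])/f,np.ones(len(uv))]@P[:3,:3].T
    return (P[:3,3]+d*((z-P[2,3])/d[:,2])[:,None])[:,:2]
def world(c):
    v,u=np.mgrid[:480,:640];f=240/np.tan(np.radians(c['fovy']/2));P=c['pose'];D=c['depth']
    return np.stack([(u-c['cx'])/f*D,(v-c['cy'])/f*D,D],-1)@P[:3,:3].T+P[:3,3]
def blobs(m,amin=100):
    n,l,s,_=cv2.connectedComponentsWithStats(m.astype('uint8'))
    return [l==i for i in range(1,n) if s[i,4]>amin]
def uv(m): return np.argwhere(m)[:,::-1]
def hsv(c): return np.moveaxis(cv2.cvtColor(c['pixels'],cv2.COLOR_RGB2HSV).astype(int),-1,0)
def rect(c,m,z):
    p=ray(c,uv(m),z);(x,y),(w,h),a=cv2.minAreaRect((p*1000).astype('float32'))
    if w<h: w,h,a=h,w,a+90
    a=(a-90+90)%180-90      # long axis vs world +y, deg
    return np.array([x,y,w,h,a])
def carton(c):
    # top edges: blue/yellow/white pixels of the carton that lie at top height
    H,S,V=hsv(c);W=world(c);b=(H>100)&(H<125)&(S>130)&(V>60)
    b=max(blobs(b,60),key=np.sum);hull=np.zeros(b.shape,'uint8')
    cv2.fillConvexPoly(hull,cv2.convexHull(uv(b).astype(np.int32)),1)
    return rect(c,(hull>0)&(abs(W[...,2]-.045)<.012),.045)
def tops(c,z,tol=.012):
    W=world(c);out=[]
    for m in blobs((abs(W[...,2]-z)<tol)&(W[...,0]>.25)&(W[...,0]<.9)&(abs(W[...,1])<.55),150):
        (u,v),r=cv2.minEnclosingCircle(uv(m).astype('float32'));p=ray(c,[[u,v]],z)[0];q=ray(c,[[u+r,v]],z)[0]
        out.append((np.round(p,4).tolist(),round(float(np.hypot(*(q-p))),4),int(m.sum())))
    return out
E
python3 - <<'E'
from h import *
c=dict(np.load('top0.npz'))
print('carton',carton(c).round(2))
for z in(.06,.1,.115):print(z,tops(c,z))
W=world(c);H,S,V=hsv(c)
for m in blobs((S<60)&(V>150)&(abs(W[...,2]-.03)<.012)&(W[...,0]>.4),200):
    p=uv(m)
    print('guide',m.sum());
    q=ray(c,p,.03)
    # split rails by coarse corner, fit line to inner faces
    a=cv2.approxPolyDP(cv2.findContours(m.astype('uint8'),0,1)[0][0],3,True)[:,0]
    print(np.c_[a,ray(c,a,.03).round(4)].tolist())
E
```

```text
carton [470.08 -58.71 199.31  90.02 -13.04]
0.06 [([0.4825, -0.3279], 0.0453, 1009)]
0.1 [([0.6634, -0.3661], 0.0329, 552), ([0.5995, 0.3712], 0.0328, 554)]
0.115 [([0.4899, 0.2243], 0.0286, 453)]
guide 1409
[[259.0, 227.0, 0.5975, 0.1401], [267.0, 228.0, 0.5954, 0.1199], [272.0, 194.0, 0.6819, 0.1093], [396.0, 212.0, 0.643, -0.206], [397.0, 205.0, 0.6608, -0.2082], [265.0, 185.0, 0.7044, 0.1275]]
```

```bash
cat >> h.py <<'E'
def go(x,y,z,ang=None,o=None):
    """one-row jog (cm,cm,cm,rad) to world xyz with tool y at world angle ang (deg, mod 180)"""
    from scipy.spatial.transform import Rotation as R
    o=o or bot.get_obs();q=o['tool_rot'];r=R.from_quat([*q[1:],q[0]]).as_matrix()
    d=r.T@(np.array([x,y,z])-o['eef_pos'])*100;a=np.degrees(np.arctan2(r[1,1],r[0,1]))
    s=0 if ang is None else -np.radians((ang-a+90)%180-90)
    return np.round([*d,s],2).tolist()
G=np.array([.682,.109]);YAW=-7.03
def g2w(x,y):
    c,s=np.cos(np.radians(YAW)),np.sin(np.radians(YAW));return G+[c*x-s*y,s*x+c*y]
def w2g(p):
    c,s=np.cos(np.radians(YAW)),np.sin(np.radians(YAW));d=np.array(p)-G;return np.array([c*d[0]+s*d[1],-s*d[0]+c*d[1]])
E
python3 - <<'E'
from h import *
c=dict(np.load('top0.npz'));W=world(c);H,S,V=hsv(c)
m=max(blobs((S<60)&(V>150)&(abs(W[...,2]-.03)<.012)&(W[...,0]>.4),200),key=np.sum)
q=ray(c,uv(m),.03);g=np.array([w2g(p) for p in q])
def fit(p):
    vx,vy,x,y=cv2.fitLine(p.astype('float32'),cv2.DIST_HUBER,0,.001,.001).ravel();return np.array([vx,vy]),np.array([x,y])
L=q[(g[:,1]<-.02)&(g[:,1]>-.3)];s=q[(g[:,0]<-.015)&(g[:,0]>-.08)]
dl,pl=fit(L);ds,ps=fit(s)
print('yaw long',np.degrees(np.arctan2(-dl[0],dl[1]))%180,'yaw short',np.degrees(np.arctan2(ds[1],ds[0]))%180)
t=np.linalg.solve(np.c_[dl,-ds],ps-pl);C=pl+t[0]*dl
yaw=np.arctan(-dl[0]/dl[1]);ex=np.array([np.cos(yaw),np.sin(yaw)]);ey=np.array([-ex[1],ex[0]])
print('yaw',np.degrees(yaw),'corner',C-.011*ex-.011*ey)
gg=(q-(C-.011*ex-.011*ey))@np.c_[ex,ey];print(gg.min(0),gg.max(0))
o=bot.get_obs()
print(go(.5,.3,.23,-13,o),go(.4405,-.186,.23,-13,o),go(.4405,-.186,.012,-13,o))
E
```

```text
yaw long 172.51921 yaw short 172.23225
yaw -7.480796 corner [0.68163353 0.10832746]
[-0.08927953 -0.31802804] [0.02163155 0.02231158]
[-35.45, -21.15, 0.08, 1.42] [-47.8, -68.53, 0.16, 1.42] [-47.8, -68.5, 21.96, 1.42]
```

```bash
sed -i 's/^G=.*/G=np.array([.6816,.1083]);YAW=-7.48/' h.py
python3 -m jog '[[-12,-7,0,0.4],[-24,-14,0,0.8],[-35.5,-21,0,1.2],[-35.5,-21,0,1.2],[-38,-30,0,1.42],[-41,-42,0,1.42],[-44,-54,0,1.42],[-47.8,-68.5,0,1.42],[-47.8,-68.5,0,1.42],[-47.8,-68.5,0,1.42],[-47.8,-68.5,0,1.42],[-47.8,-68.5,0,1.42],[-47.8,-68.5,0,1.42],[-47.8,-68.5,0,1.42],[-47.8,-68.5,0,1.42],[-47.8,-68.5,0,1.42],[-47.8,-68.5,0,1.42],[-47.8,-68.5,0,1.42]]' -0.1
python3 - <<'E'
from h import *
print(go(.4405,-.186,.012,-13), go(.4405+.105*.225,-.186+.105*.974,.012,-13))
E
```

```text
t: 1.6
eef_pos: [0.4301, -0.0806, 0.2314]
tool_rot: [-0.0, 0.782, 0.623, 0.0]
contact_force: [0.8, 0.8, 0.5]
gripper_width: 0.554
grasp_force: 0.0
[-10.06, 3.36, 21.93, 0.0] [0.43, 3.38, 21.94, 0.0]
```

```bash
python3 -m jog '[[-10,3.4,0,0],[-10,3.4,0,0],[-10,3.4,0,0],[-10,3.4,0,0],[-10,3.4,0,0],[-10,3.4,0,0],[-10,3.4,0,0]]'
python3 - <<'E'
from h import *
print(go(.4405,-.186,.012,-13), go(.4405+.105*.225,-.186+.105*.974,.012,-13))
E
```

```text
t: 2.18
eef_pos: [0.4414, -0.1822, 0.231]
tool_rot: [-0.001, 0.782, 0.624, 0.0]
contact_force: [0.2, 0.5, 0.2]
gripper_width: 0.546
grasp_force: 0.0
[-0.41, 0.01, 21.9, 0.0] [10.09, 0.05, 21.91, 0.0]
```

```bash
python3 -m jog '[[-0.4,0,4,0],[-0.4,0,8,0],[-0.4,0,12,0],[-0.4,0,16,0],[-0.4,0,19,0],[-0.4,0,21,0],[-0.4,0,21.9,0],[-0.4,0,21.9,0],[-0.4,0,21.9,0]]' && python3 -m jog '[[0.8,0,0,0],[1.6,0,0,0],[2.4,0,0,0],[3.2,0,0,0],[4,0,0,0],[4.8,0,0,0],[5.6,0,0,0],[6.4,0,0,0],[7.2,0,0,0],[8,0,0,0],[8.8,0,0,0],[9.5,0,0,0],[10,0,0,0],[10.3,0,0,0],[10.5,0,0,0],[10.5,0,0,0]]'
python3 - <<'E'
from h import *
c=bot.read_camera('top');np.savez('t1.npz',**c);k=carton(c);print(k.round(2),w2g(k[:2]/1000),tops(c,.06));cv2.imwrite('pics/t1.png',c['pixels'][:,:,::-1])
E
```

```text
t: 2.93
eef_pos: [0.441, -0.1871, 0.0128]
tool_rot: [-0.0, 0.782, 0.623, 0.0]
contact_force: [0.7, -0.7, 0.4]
gripper_width: 0.548
grasp_force: 0.0
t: 4.27
eef_pos: [0.465, -0.0856, 0.0133]
tool_rot: [0.001, 0.782, 0.623, 0.001]
contact_force: [-1.8, -4.9, 3.6]
gripper_width: 0.549
grasp_force: 2.2
[490.21  29.51 186.62  88.88 -12.84] [-0.17950454 -0.10303598] [([0.4825, -0.3279], 0.0453, 1009)]
```

View pics/t1.png

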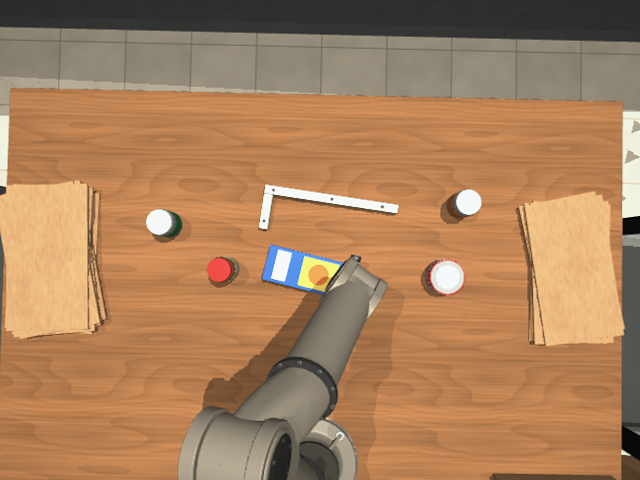

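```bash
python3 -m jog '[[-1.5,0,0,0],[-1.5,0,-4,0],[-1.5,0,-8,0],[-1.5,0,-12,0],[0,0,-12,-0.2],[0,0,-12,-0.4],[0,0,-12,-0.6],[0,0,-12,-0.8],[0,0,-12,-1],[0,0,-12,-1.2],[0,0,-12,-1.4],[0,0,-12,-1.57],[0,0,-12,-1.57],[0,0,-12,-1.57],[0,0,-12,-1.57],[0,0,-12,-1.57],[0,0,-12,-1.57]]' -1
python3 - <<'E'
from h import *
print(go(.427,.037,.13,77),go(.427,.037,.008,77),bot.get_obs()['q'].round(2))
E
```

```text
t: 5.73
eef_pos: [0.464, -0.0841, 0.1326]
tool_rot: [0.0, 0.109, 0.994, 0.0]
contact_force: [-0.7, 0.3, 0.7]
gripper_width: 0.998
grasp_force: 0.0
[6.24, 11.01, 0.27, 0.01] [6.24, 11.0, 12.47, 0.01] [-0.28  0.29  0.39  2.14 -0.16  0.74  1.56]
```

```bash
python3 -m jog '[[2,3.5,0,0],[4,7,0,0],[6.2,11,0,0],[6.2,11,0,0],[6.2,11,0,0],[6.2,11,0,0],[6.2,11,0,0],[6.2,11,0,0]]'; python3 - <<'E'
from h import *
print(go(.427,.037,.008,77),bot.get_obs()['q'].round(2))
c=bot.read_camera('scene');cv2.imwrite('pics/s2.png',c['pixels'][:,:,::-1])
E
```

```text
t: 6.4
eef_pos: [0.4287, 0.0346, 0.1324]
tool_rot: [0.0, 0.114, 0.993, -0.0]
contact_force: [0.8, -0.5, 0.2]
gripper_width: 1.0
grasp_force: 0.0
[0.22, 0.2, 12.44, -0.0] [-0.53  0.22  0.34  2.23 -0.11  0.71  1.23]
```

View pics/s2.png

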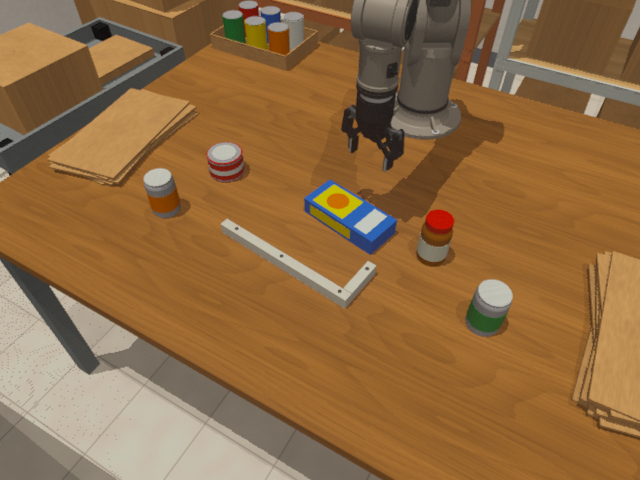

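The open hand is behind the carton's near face, at about (375,150). The carton is at (350,215), and the jar and cans haven't moved.

```bash
python3 -m jog '[[0.4,0.2,3,0],[0.4,0.2,6,0],[0.4,0.2,6.5,0],[0.4,0.2,6.5,0]]'; python3 - <<'E'
from h import *
print(go(.427,.037,.008,77),bot.get_obs()['q'].round(2))
for n in ('top',):
    c=bot.read_camera(n);k=carton(c);print(k.round(2),w2g(k[:2]/1000))
E
```

```text
t: 6.78
eef_pos: [0.4236, 0.0374, 0.0661]
tool_rot: [-0.002, 0.114, 0.993, -0.001]
contact_force: [0.3, -0.3, 0.6]
gripper_width: 0.998
grasp_force: 0.0
[-0.36, 0.05, 5.8, -0.0] [-0.49  0.35  0.3   2.28 -0.19  0.54  1.3 ]
[488.8   23.31 199.33  88.89 -12.84] [-0.18009886 -0.10936473]
```

```bash
python3 -m jog '[[0,0,3,0],[0,0,5,0],[0,0,5.8,0],[0,0,5.8,0]]'; python3 - <<'E'
from h import *
o=bot.get_obs();h=w2g(o['eef_pos'][:2]);print(h)
print(go(*g2w(-.135,-.105),.008,82.5),go(*g2w(-.115,-.105),.008,82.5),go(*g2w(-.099,-.105),.008,82.5))
E
```

```text
t: 7.17
eef_pos: [0.4249, 0.0383, 0.0092]
tool_rot: [-0.001, 0.114, 0.994, -0.0]
contact_force: [-0.8, 0.0, 0.2]
gripper_width: 1.0
grasp_force: 0.0
[-0.24539592 -0.10279713]
[-11.01, 0.85, 0.1, -0.1] [-13.0, 1.04, 0.1, -0.1] [-14.59, 1.2, 0.1, -0.1]
```

```bash
python3 -m jog '[[-0.8,0,0,0],[-1.6,0.1,0,0],[-2.4,0.1,0,0],[-3.2,0.2,0,0],[-4,0.3,0,-0.01],[-4.8,0.3,0,-0.02],[-5.6,0.4,0,-0.03],[-6.4,0.5,0,-0.04],[-7.2,0.5,0,-0.05],[-8,0.6,0,-0.06],[-8.8,0.7,0,-0.07],[-9.6,0.7,0,-0.08],[-10.4,0.8,0,-0.09],[-11.2,0.9,0,-0.1],[-12,0.9,0,-0.1],[-12.6,1,0,-0.1],[-12.6,1,0,-0.1]]'; python3 - <<'E'
from h import *
print(w2g(bot.get_obs()['eef_pos'][:2]));c=bot.read_camera('top');k=carton(c);print(k.round(2),w2g(k[:2]/1000))
print(go(*g2w(-.101,-.105),.008,82.5))
E
```

```text
t: 8.58
eef_pos: [0.5526, 0.0198, 0.0099]
tool_rot: [0.002, 0.064, 0.998, 0.0]
contact_force: [-0.9, -0.1, 0.9]
gripper_width: 0.997
grasp_force: 0.0
[-0.11640501 -0.10454827]
[607.62  12.04 199.62  89.84  -7.41] [-0.06082319 -0.10507312]
[-1.6, -0.06, 0.19, 0.0]
```

```bash
python3 -m jog '[[-0.5,0,0,0],[-1,0,0,0],[-1.3,0,0,0],[-1.5,0,0,0],[-1.6,0,0,0],[-1.7,0,0,0],[-1.7,0,0,0]]'; python3 - <<'E'
from h import *
print(w2g(bot.get_obs()['eef_pos'][:2]));c=bot.read_camera('top');k=carton(c);print(k.round(2),w2g(k[:2]/1000))
E
```

```text
t: 9.22
eef_pos: [0.5659, 0.0181, 0.0092]
tool_rot: [-0.001, 0.063, 0.998, 0.0]
contact_force: [-5.5, 0.4, 3.6]
gripper_width: 1.002
grasp_force: 2.7
[-0.10296387 -0.10453342]
[620.67  10.35 199.62  90.05  -7.37] [-0.04765915 -0.10504511]
```

```bash
python3 -m jog '[[-0.2,0,0,0],[-0.4,0,0,0],[-0.5,0,0,0],[-0.5,0,0,0]]'; python3 - <<'E'
from h import *
print(w2g(bot.get_obs()['eef_pos'][:2]));c=bot.read_camera('top');k=carton(c);print(k.round(2),w2g(k[:2]/1000))
E
```

```text
t: 9.6
eef_pos: [0.5679, 0.0178, 0.0088]
tool_rot: [-0.004, 0.064, 0.998, 0.0]
contact_force: [-12.6, 2.4, 9.5]
gripper_width: 0.997
grasp_force: 6.3
[-0.10090551 -0.10453963]
[623.35  10.08 199.54  90.8   -7.53] [-0.04496475 -0.10496323]
```

```bash
python3 -m jog '[[1,0,0,0],[2,0,0,0],[2,0,-4,0],[2,0,-8,0],[2,-3,-10,0.2],[2,-6,-10,0.4],[2,-9,-10,0.6],[0,-12,-10,0.8],[-2,-14,-10,1],[-4,-14,-10,1.2],[-5,-14,-10,1.4],[-5,-14,-10,1.57],[-5,-14,-10,1.57],[-5,-14,-10,1.57],[-5,-14,-10,1.57],[-5,-14,-10,1.57]]' -0.1; python3 - <<'E'
from h import *
print(w2g(bot.get_obs()['eef_pos'][:2]))
print(go(*g2w(-.045,-.240),.012,-7.5))
E
```

```text
t: 10.98
eef_pos: [0.604, -0.1279, 0.1095]
tool_rot: [0.001, 0.729, 0.685, 0.0]
contact_force: [-0.8, -0.2, -0.6]
gripper_width: 0.554
grasp_force: 0.0
[-0.04618917 -0.24428795]
[0.42, 0.13, 9.75, 0.07]
```

```bash
python3 -m jog '[[0,0.1,4,0.07],[0,0.1,7,0.07],[0,0.1,9,0.07],[0,0.1,9.7,0.07],[0,0.1,9.7,0.07]]' && python3 -m jog '[[0.6,0,0,0],[1.2,0,0,0],[1.8,0,0,0],[2.3,0,0,0],[2.7,0,0,0],[3,0,0,0],[3.2,0,0,0],[3.4,0,0,0],[3.6,0,0,0],[3.7,0,0,0],[3.7,0,0,0]]'; python3 - <<'E'
from h import *
print(w2g(bot.get_obs()['eef_pos'][:2]));c=bot.read_camera('top');k=carton(c);print(k.round(2),w2g(k[:2]/1000))
E
```

```text
t: 11.4
eef_pos: [0.6036, -0.1277, 0.0108]
tool_rot: [-0.001, 0.75, 0.661, -0.001]
contact_force: [0.2, -0.6, 0.3]
gripper_width: 0.545
grasp_force: 0.0
t: 12.32
eef_pos: [0.6096, -0.0944, 0.0132]
tool_rot: [0.002, 0.751, 0.66, -0.001]
contact_force: [0.2, -7.1, 3.3]
gripper_width: 0.55
grasp_force: 3.5
[-0.0450369 -0.2103713]
[625.92  33.36 163.56  91.16  -6.91] [-0.04545374 -0.08155375]
```

```bash
python3 -m jog '[[0.2,0,0,0],[0.3,0,0,0],[0.3,0,0,0],[-2,0,0,0],[-2,0,-4,0],[-2,0,-8,0],[-4,0,-12,0],[-8,0,-14,0],[-12,0,-14,0],[-16,0,-14,0],[-20,0,-14,0],[-20,0,-14,0],[-20,0,-14,0],[-20,0,-14,0]]'; python3 - <<'E'
from h import *
c=bot.read_camera('top');k=carton(c);print(k.round(2),w2g(k[:2]/1000),tops(c,.06))
cv2.imwrite('pics/t3.png',c['pixels'][:,:,::-1])
t=w2g([.4825,-.3279]);T=np.array([-.047,-.2475]);d=T-t;L=np.hypot(*d);u=d/L;print('tin',t,'L',L,'u',u)
ux=g2w(*u)-G;a=np.degrees(np.arctan2(ux[1],ux[0]));print('dir',a)
s=np.array([.4825,-.3279])-.09*ux;print(s,go(*s,.15,a-90))
E
```

```text
t: 13.53
eef_pos: [0.5842, -0.289, 0.152]
tool_rot: [-0.001, 0.75, 0.661, 0.0]
contact_force: [0.6, -0.6, -1.4]
gripper_width: 0.549
grasp_force: 0.0
[623.39  15.85 198.34  91.43  -7.33] [-0.04567877 -0.0992442 ] []
tin [-0.14062117 -0.45840696] L 0.2307523936814148 u [0.40572134 0.91399683]
dir 58.583662285624456
[ 0.43558723 -0.4047062 ] [-13.44, -13.34, 0.17, 0.42]
```

View pics/t3.png

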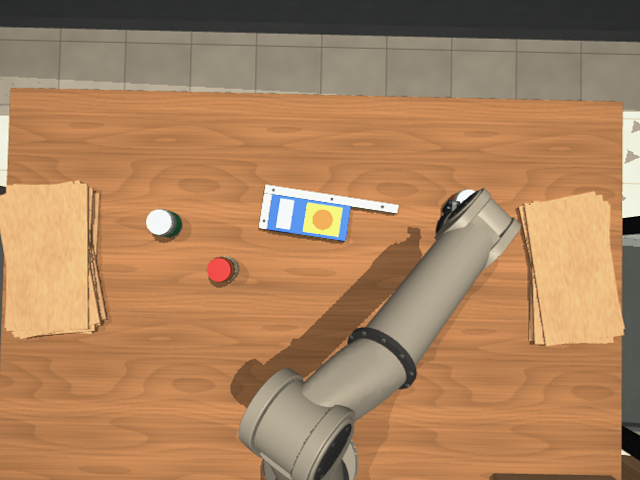

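The carton is home against both rails at about (307,217), measured at guide (-0.046, -0.099). The arm is over the tin and bean can. The tin is next.

```bash
python3 -m jog '[[-3.4,-3.4,0,0.1],[-6.8,-6.8,0,0.2],[-10,-10,0,0.3],[-13.4,-13.4,0,0.42],[-13.4,-13.4,0,0.42],[-13.4,-13.4,0,0.42],[-13.4,-13.4,0,0.42],[-13.4,-13.4,0,0.42],[-13.4,-13.4,0,0.42]]'; python3 - <<'E'
from h import *
c=bot.read_camera('top');print(tops(c,.06))
print(go(.4356,-.4047,.010,-31.4))
E
```

```text
t: 14.33
eef_pos: [0.4367, -0.4037, 0.152]
tool_rot: [-0.0, 0.87, 0.492, 0.0]
contact_force: [1.1, 0.7, 0.5]
gripper_width: 0.551
grasp_force: 0.0
[([0.4815, -0.3281], 0.0451, 1015)]
[-0.12, -0.03, 14.2, 0.01]
```

```bash
python3 -m jog '[[0,0,4,0],[0,0,8,0],[0,0,12,0],[0,0,13.6,0],[0,0,14.2,0],[0,0,14.2,0]]' && python3 -m jog '[[1.2,0,0,0],[2.4,0,0,0],[3.2,0,0,0],[4,0,0,0],[4.8,0,0,0],[5.6,0,0,0],[6.6,0,0,0],[7.6,0,0,0],[8.6,0,0,0],[9.6,0,0,0],[10.6,0,0,0],[11.6,0,0,0],[12.6,0,0,0],[13.4,0,0,0],[14,0,0,0],[14,0,0,0]]'; python3 - <<'E'
from h import *
c=bot.read_camera('top');print(tops(c,.06));cv2.imwrite('pics/t4.png',c['pixels'][:,:,::-1])
c=bot.read_camera('scene');cv2.imwrite('pics/s4.png',c['pixels'][:,:,::-1])
o=bot.get_obs();print(w2g(o['eef_pos'][:2]))
E
```

```text
t: 14.88
eef_pos: [0.4346, -0.4045, 0.0089]
tool_rot: [-0.001, 0.871, 0.491, -0.0]
contact_force: [0.2, -0.0, 0.9]
gripper_width: 0.555
grasp_force: 0.0
t: 16.22
eef_pos: [0.5081, -0.2851, 0.0105]
tool_rot: [0.0, 0.871, 0.491, 0.0]
contact_force: [0.5, -1.5, 1.5]
gripper_width: 0.551
grasp_force: 0.3
[([0.5334, -0.2415], 0.0443, 878)]
[-0.1212641 -0.4127819]
```

View pics/s4.png

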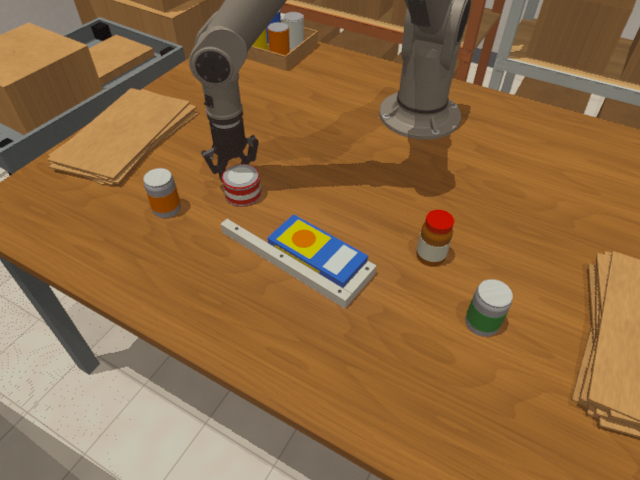

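The tin sits in the finger cradle at about (242,185). The carton is in the corner and nothing else has moved.

```bash
python3 - <<'E'
from h import *
o=bot.get_obs();t=np.array([.5334,-.2415]);print(w2g(t))
for T in((-.05,-.2515),(-.044,-.2445)):
    p=o['eef_pos'][:2]+g2w(*T)-t;print(go(*p,.010,-31.4))
E
```

```text
[-0.10140187 -0.36611602]
[12.56, 0.09, 0.03, 0.0]
[13.44, 0.35, 0.03, 0.0]
```

```bash
python3 -m jog '[[0.8,0,0,0],[1.8,0,0,0],[2.8,0,0,0],[3.8,0,0,0],[4.8,0,0,0],[5.8,0,0,0],[6.8,0,0,0],[7.8,0,0,0],[8.8,0,0,0],[9.8,0,0,0],[10.6,0,0,0],[11.3,0,0,0],[11.8,0,0,0],[12.2,0,0,0],[12.4,0,0,0],[12.4,0,0,0]]'; python3 - <<'E'
from h import *
c=bot.read_camera('top');cv2.imwrite('pics/t5.png',c['pixels'][:,:,::-1]);k=carton(c);print(k.round(2),w2g(k[:2]/1000))
o=bot.get_obs();h=w2g(o['eef_pos'][:2])
for p,r,n in tops(c,.06):
    t=w2g(p);print(t,r,n);
    # tin centre from the cradle: 50.4 mm ahead along tool x
print('cradle est',w2g(o['eef_pos'][:2]+np.array([.0253,.0436])))
q=w2g(o['eef_pos'][:2]+np.array([.0253,.0436]))
print(go(*(o['eef_pos'][:2]+g2w(-.044,-.2445)-g2w(*q)),.01,-31.4))
E
```

```text
t: 17.65
eef_pos: [0.5718, -0.1795, 0.0102]
tool_rot: [-0.0, 0.871, 0.49, 0.0]
contact_force: [-0.3, 0.1, 0.5]
gripper_width: 0.553
grasp_force: 0.0
[623.33  15.86 198.34  91.3   -7.33] [-0.04574314 -0.09924438]
[-0.05185775 -0.25260038] 0.0439 613
cradle est [-0.05206924 -0.25321171]
[1.12, 0.39, 0.02, 0.0]
```

View pics/t5.png

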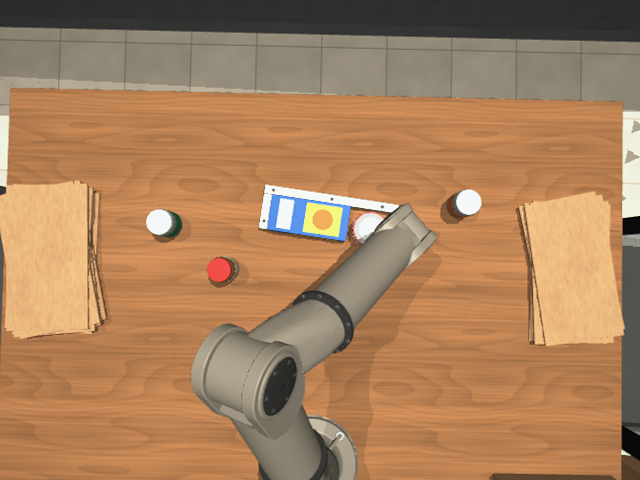

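The tin at about (370,230) is roughly 8 mm short of both the rail and the carton's end.

```bash
python3 -m jog '[[0.3,0.1,0,0],[0.6,0.2,0,0],[0.8,0.3,0,0],[1,0.4,0,0],[1.2,0.4,0,0],[1.3,0.4,0,0],[1.3,0.4,0,0]]'; python3 - <<'E'
from h import *
c=bot.read_camera('top');k=carton(c);print(k.round(2),w2g(k[:2]/1000))
for p,r,n in tops(c,.06): print(w2g(p),r,n)
print('cradle est',w2g(bot.get_obs()['eef_pos'][:2]+np.array([.0253,.0436])))
E
```

```text
t: 18.28
eef_pos: [0.5814, -0.1714, 0.0102]
tool_rot: [0.0, 0.872, 0.49, -0.0]
contact_force: [-3.0, -2.8, -0.3]
gripper_width: 0.547
grasp_force: 0.8
[623.21  15.96 198.52  91.04  -7.33] [-0.04587195 -0.09915457]
[-0.04267881 -0.24262055] 0.044 569
cradle est [-0.04353575 -0.2438629 ]
```

Home within measurement error, so I'll back off and check.

```bash
python3 -m jog '[[-1,0,0,0],[-3,0,0,0],[-5,0,0,0],[-5,0,-4,0],[-5,0,-8,0],[-5,0,-12,0],[-9,0,-14,0],[-13,0,-14,0],[-17,0,-14,0],[-21,0,-14,0],[-24,0,-14,0],[-24,0,-14,0],[-24,0,-14,0],[-24,0,-14,0]]'; python3 - <<'E'
from h import *
c=bot.read_camera('top');k=carton(c);print(k.round(2),w2g(k[:2]/1000))
for z in(.06,.1,.115):
  for p,r,n in tops(c,z): print(z,p,w2g(p),r,n)
cv2.imwrite('pics/t6.png',c['pixels'][150:300,100:500,::-1].repeat(2,0).repeat(2,1))
E
```

```text
t: 19.5
eef_pos: [0.4577, -0.3756, 0.1502]
tool_rot: [-0.0, 0.871, 0.49, 0.001]
contact_force: [-0.6, 0.1, -0.3]
gripper_width: 0.547
grasp_force: 0.0
[623.33  15.86 198.34  91.3   -7.33] [-0.04574314 -0.09924438]
0.06 [0.6056, -0.1292] [-0.04443549 -0.24537265] 0.0442 1000
0.1 [0.6634, -0.3658] [ 0.04367326 -0.47243486] 0.0332 544
0.1 [0.6005, 0.3709] [-0.11459516  0.24980776] 0.0329 551
0.115 [0.49, 0.2242] [-0.20505743  0.08997123] 0.0288 451
```

View pics/t6.png

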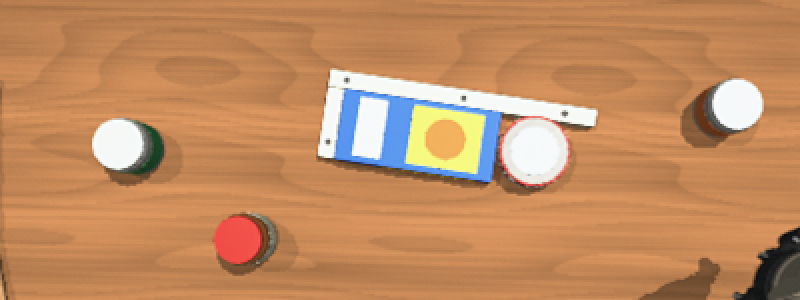

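The carton fills the corner at crop (415,135), the tin touches both the rail and the carton's end at (533,152), the cans and jar haven't moved, and the hand is clear.

```bash
python3 -c "
from station import bot
print(bot.hand_in())"
```

```text
the job is handed in; nothing more can be done
None
```

I handed the job in at about 19.5 s; no verdict came back, but my last measurements put the carton at guide (-0.046, -0.099) m and the tin at (-0.044, -0.245) m, both within tolerance, with the cans and jar within about 1 mm of their starting places and the hand clear.

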